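# Unhook a flask carrier past its sprung keeper

### The arm

A 6-joint arm with a two-finger parallel gripper is mounted at the origin on the work surface. World frame = base frame: x ahead of the robot, y to its left, z up, the work surface at z = 0. Lengths are in m, angles in degrees, forces in N, time in s.
With the tool pointing down it reaches from about 0.35 to 0.875 m from the base axis. Payload 4.2 kg.
Tool frame: the origin (TCP) lies at the very end of the fingers, on their centre line; the grasp point (between the pads) lies 19 mm behind it; z points along the fingers, y is the line along which they close (so a half turn about z gives the same grasp; the last joint's range is limited). The gripper opens to 87 mm and grips with 3 to 60 N. Pads are 19 mm wide; open, the fingers measure 117 mm over their backs; the gripper's body (75 mm by 190 mm) begins 51 mm behind the grasp point.
Start: joints at [-54.053, 22.042, 0.453, 0, -68.411, -14.817], TCP at [0.225, -0.583, 0.223] pointing down, gripper open.
Joint ranges: [-179.83, 179.83], [-69.29, 118.12], [-61.27, 80.66], [-181.25, 117.63], [-171.15, -9.14], [-177.46, 177.46]. Speed limits (degrees/s): [159.86, 159.86, 180, 180, 180, 180].

### API

Orientations are given as a 3x3 rotation matrix whose columns are the frame's x, y, z axes.
In Python, from station import sense, cams, r gives the robot as it stands. The module is installed in compiled form; this text tells all that it offers.
- The arm moves only by the tool step_arm, never from a script. Its argument "targets" is text: rows parted by semicolons, each of 4 numbers parted by spaces: the shift along the tool's x, y, z in cm, then the turn about the tool's z in degrees. In form: x y z turn; .... A call has 1 to 12 rows; each row shifts and turns the commanded pose from where the row before left it, along the tool's axes as they then stand; what a row does not reach is not made up. A row lasts 1/12 s, in which the tool goes at most 41.7 mm and 7.16 degrees, less where a joint would pass 70% of its speed; a pose out of reach is approached as far as the arm can. A call with a gripper value outside its range is refused whole. "claw" is the finger opening in cm, from 0 to 8.7, set as the call begins (left out, the last holds). The fingers move at their own pace and stop on an object; the grip force is fixed at half the most. Time passes only in rows, so rows that do not move let the fingers close. It gives the time, the measured TCP pose, the force, the opening and the grip force at its end, in the units of the state.
- sense(): the state, without advancing time (a new reading comes with each control period).
- cams.capture(name): name is "scene" or "top" or "wrist"; returns a dict with "frame" (480x640x3 uint8, blue, green, red), "vertical_fov" (degrees; the focal length in pixels is half the picture's height over the tangent of half this angle, whatever the lens; pixels are square), "cx", "cy" (the principal point, pixels), "dist_coeffs" ([k1, k2, p1, p2, k3] as OpenCV has them; the pictures are not rectified), "eye" and "rotation" of the camera in the world; the wrist camera has in their place "tool_from_camera" (4x4, takes a point from camera to tool coordinates, whose origin is the TCP and whose axes are the flange's). Camera axes: x right, y down, z forward; pixel columns grow to the right and rows downward; lengths in m; the calibration is good to about 2 mm. A picture is of the moment at which its call begins: read the wrist's pose just before it. There is no depth.
- r.finish_job(): hands the job in; it is judged then, once.
The state is a dict: "time_s": time; "joints": joint angles; "joint_velocities": joint speeds; "effort": joint torques, N m; "tcp_pos": TCP position; "ee_rot": TCP orientation; "wrist_force": force on the tool from outside, world axes, zero at the start; "moment": the same for the moment, N m; "gripper_width": opening from 0.0 (shut) to 1.0 (fully open); "gripper_force": force on a finger pad.
Only numpy, scipy, OpenCV 4.12 (cv2) and the standard library are available. Lean on these libraries where they do the work, as an engineer would, in place of code of your own. Each camera call takes 0.05 s, during which the arm holds its last target. There are 200 camera calls.

### The job

Take the carrier with the round flask off its drip hook: with the carrier's own rung push the sprung keeper back until the rung is out from under the hook's nose, then lift it off, and lower it to stand upright in the middle of the cork mat before letting go. Leave the other carrier, with the square flask, hanging on its hook.

Things in the scene. Friction and masses are not known exactly. Their poses are not given: they have to be found in the camera images.
- carrier_grip (a point): Centre of the black grip (18 x 30 x 50 mm, x y z) atop the round-flask carrier: loose, rigid, 0.5 kg; z up. Below it a ladder frame in the y-z plane, 68 wide, 10 thick: crosspiece 25-33 mm below, 6 mm legs at y +-31, rung along y (10 thick, 12 high, underside 118 below) lying on the hook's seat; flask diameter 70, top 192, flat underside 238 below. Its twin with a square flask is not listed.
- hook: Fixed hook stand bearing it. Origin on the table under the rung's rest; +x from nose (robot side) to post, z up. Seat 16 mm wide, z 138-150 mm. Nose x -24 to -16, its overhang back to x 18 at z 180-188 bars lifting straight up. Post x 54-76, top z 232. Way out: rung to x 34 (+-10), raised 50 in all (40 to 60; beyond that the flask meets the seat), then back to x -70 or less.
- hook_keeper (a joint): Angle (rad) of the sprung keeper, a leaf 14 mm wide, 76 long, hinged about y at x 52, z 225 mm of hook. 0 = shut, slanting down to x 15 just behind the rung. The rung, pushed to +x, swings it back towards the post, 0.5 at most; takes about 1.5 N to start and 4 N fully open; springs shut by itself once the rung has gone.
- mat_top (a point): Centre of the top face of the fixed square cork mat, 140 x 140 mm, 6 mm thick, lying on the table; z up, x and y along its edges.
Not all that is in view belongs to the job. What is shaped like the hook but purple is not meant.

How it is judged (in metres and radians):
On the way, in this order (a step that is already met when the one before it is completed fails the run):
1. the keeper is pressed open by the carrier (value of joint hook_keeper above 0.12 rad and contact force between carrier and hook above 0.3 N), for 0.1 s.
2. the carrier is off the hook, in front of the nose, and the keeper has sprung shut (x of carrier_grip in the frame of hook below -0.035 m and value of joint hook_keeper below 0.08 rad), for 0.1 s.
3. the carrier stands upright on the middle of the mat while still held (horizontal distance between carrier_grip and mat_top below 0.03 m and angle between carrier_grip's own z axis and vertical below 0.12 rad and z of carrier_grip in the frame of mat_top below 0.246 m and contact force between the fingers and carrier above 0.5 N), for 0.1 s.
At the end, for the whole second after the job is handed in: The round-flask carrier stands released and at rest on the cork mat, upright within 7 degrees, its grip's centre within 30 mm of the mat's centre seen from above; the keeper is shut; the square-flask carrier still hangs within 20 mm of where it was (horizontal distance between carrier_grip and mat_top below 0.03 m and angle between carrier_grip's own z axis and vertical below 0.12 rad and z of carrier_grip in the frame of mat_top between 0.23 and 0.242 m and linear speed of carrier below 0.02 m/s and value of joint hook_keeper below 0.08 rad); the robot touches nothing.
It fails at once if the square-flask carrier is moved by more than 20 mm (distance of carrier_b from where it was at the start of the episode above 0.02 m).
It also fails if it takes over 45 s, if anything falls off the work surface, if the arm or the gripper's body presses on something with over 40 N, if the wrist force passes 120 N, or if a joint passes its speed limit or range.

## Working session

There is one attempt and no reset: what is moved stays moved. The work goes in short steps, Python scripts to look and compute and a tool call to move; the robot and the scene stay as the last step left them, time stands still between calls to the robot, and variables do not carry over. Pictures are saved under pics/ and viewed, at most 13 in all, crops included, and the job is handed in when it is done.

Besides the shell and the picture viewer there is one more tool, called after "Request:" in YAML: its name, and indented under it one key for each argument. step_arm: Moves the arm, as the interface text tells. Its arguments: {"type":"object","properties":{"targets":{"type":"string"},"claw":{"type":"number"}},"required":["targets"]}

```bash
mkdir -p pics; cat > h.py <<'E'
import numpy as np,cv2
from station import sense,cams,r
def cap(n,save=None):
    s=sense(); c=cams.capture(n)
    f=240/np.tan(np.radians(c["vertical_fov"])/2)
    c["K"]=np.array([[f,0,c["cx"]],[0,f,c["cy"]],[0,0,1.]])
    if n=="wrist":
        T=np.array(c["tool_from_camera"]);R=np.array(s["ee_rot"])
        c["R"]=R@T[:3,:3];c["e"]=np.array(s["tcp_pos"])+R@T[:3,3]
    else: c["R"]=np.array(c["rotation"]);c["e"]=np.array(c["eye"])
    c["d"]=np.array(c["dist_coeffs"],float)
    if save: cv2.imwrite(save,c["frame"])
    return c
def ray(c,uv):
    p=cv2.undistortPoints(np.array([[uv]],float),c["K"],c["d"])[0,0]
    v=c["R"]@np.array([p[0],p[1],1]);return v/np.linalg.norm(v)
def plane(c,uv,z):
    v=ray(c,uv);return c["e"]+v*(z-c["e"][2])/v[2]
def tri(rs):
    A=np.zeros((3,3));b=np.zeros(3)
    for c,uv in rs:
        v=ray(c,uv);P=np.eye(3)-np.outer(v,v);A+=P;b+=P@c["e"]
    x=np.linalg.solve(A,b);return x,[np.linalg.norm(np.cross(x-c["e"],ray(c,uv))) for c,uv in rs]
def proj(c,X):
    return cv2.projectPoints(np.array(X,float).reshape(-1,3),cv2.Rodrigues(c["R"].T)[0],-c["R"].T@c["e"],c["K"],c["d"])[0][:,0]
E
python3 - <<'E'
from h import *
s=sense();print(s["tcp_pos"],np.round(s["ee_rot"],3),s["time_s"])
for n in("scene","top"):
    c=cap(n,f"pics/{n}0.png");print(n,c["e"],c["R"].round(3).tolist(),c["d"])
E
```

```text
[ 0.22507304 -0.58242591  0.22147894] [[-0.933 -0.36  -0.001]
 [-0.36   0.933  0.002]
 [ 0.     0.002 -1.   ]] 0.0
scene [1.27679785 0.00247325 0.8873337 ] [[0.156, 0.616, -0.772], [0.988, -0.084, 0.133], [0.017, -0.783, -0.622]] [-0.09844159  0.          0.          0.          0.        ]
top [0.19894128 0.14474579 1.50105791] [[-0.028, -0.985, 0.17], [-1.0, 0.028, 0.002], [-0.007, -0.17, -0.986]] [-0.10995087  0.          0.          0.          0.        ]
```

View pics/scene0.png

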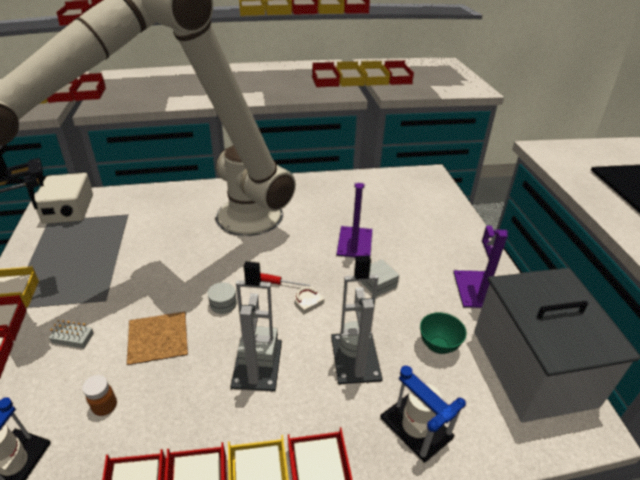

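View pics/top0.png

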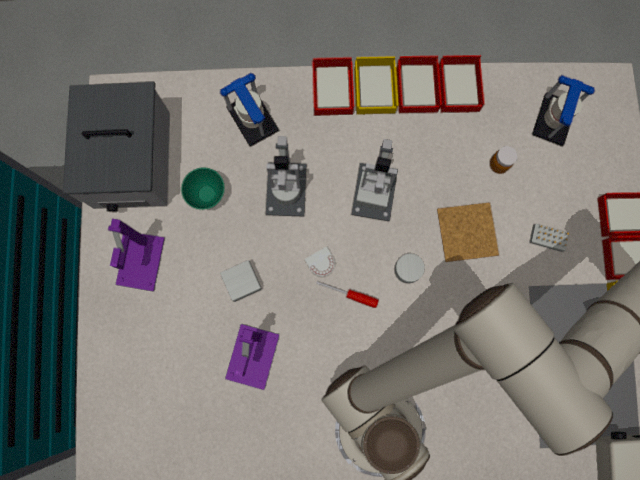

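Scene picture: two grey hooks with carriers, their grips at scene (252,272) / top (387,150) and scene (362,268) / top (281,150). The mat is at scene (158,337) / top (468,232). The purple hooks and the blue stands are decoys. In the top view the left flask (285,190) looks round and the right one (375,190) square; an enlarged crop should confirm this.

```bash
python3 - <<'E'
from h import *
t=cap("top");s=cap("scene")
a=cv2.resize(t["frame"][130:225,255:415],None,fx=5,fy=5,interpolation=2)[:,:800]
cv2.imwrite("pics/ctop.png",a)
cv2.imwrite("pics/cscene.png",cv2.resize(s["frame"][250:395,220:400],None,fx=4,fy=4,interpolation=2))
for c,n in((t,"top"),(s,"scene")):
    h=cv2.cvtColor(c["frame"],cv2.COLOR_BGR2HSV)
    m=cv2.inRange(h,(8,110,90),(22,255,255))
    for q in cv2.findContours(m,0,2)[0]:
        if cv2.contourArea(q)>1500:
            M=cv2.moments(q);u=(M['m10']/M['m00'],M['m01']/M['m00']);rr=cv2.minAreaRect(q)
            print(n,"mat",u,rr[1],plane(c,rr[0],.006))
            b=[plane(c,p,.006)[:2].round(4).tolist() for p in cv2.boxPoints(rr)];print(b)
    m=cv2.inRange(c["frame"],(0,0,0),(45,45,45))
    for q in cv2.findContours(m,0,2)[0]:
        M=cv2.moments(q)
        if M['m00']>60:
            u=(M['m10']/M['m00'],M['m01']/M['m00'])
            if 200<u[0]<450 and 100<u[1]<400: print(n,"dark",np.round(u,1),M['m00'],cv2.boundingRect(q))
E
```

```text
top mat (467.42843119209766, 231.6159273575066) (55.24810791015625, 53.11310958862305) [ 0.47892549 -0.2446402   0.006     ]
[[0.5407, -0.1701], [0.5596, -0.3073], [0.4177, -0.319], [0.4, -0.1837]]
top dark [342.6 377.4] 95.5 (326, 368, 35, 28)
top dark [382.6 164.5] 153.5 (375, 157, 16, 18)
top dark [281.5 162.5] 151.0 (274, 156, 16, 14)
top dark [256. 128.] 559.0 (230, 102, 48, 44)
scene mat (156.64521280288827, 337.7640769284177) (43.07252883911133, 64.60879516601562) [ 0.48707069 -0.24616649  0.006     ]
[[0.4238, -0.3395], [0.4074, -0.183], [0.5464, -0.1597], [0.5592, -0.3036]]
scene dark [264.5 371.9] 94.0 (259, 367, 13, 12)
scene dark [242.8 376.8] 206.0 (234, 365, 22, 24)
scene dark [346.4 366.8] 349.0 (336, 350, 29, 33)
scene dark [437.3 348. ] 85.0 (423, 338, 33, 15)
scene dark [251.8 273.7] 283.0 (244, 262, 16, 24)
scene dark [361.8 267.2] 269.0 (355, 256, 15, 23)
scene dark [279.7 194. ] 494.0 (267, 176, 27, 33)
scene dark [307.1 159.8] 427.5 (274, 155, 66, 12)
scene dark [432. 153.] 484.5 (395, 147, 75, 13)
scene dark [300.7 127.8] 571.5 (259, 122, 83, 14)
scene dark [437.6 121.7] 519.5 (399, 116, 78, 13)
```

View pics/ctop.png

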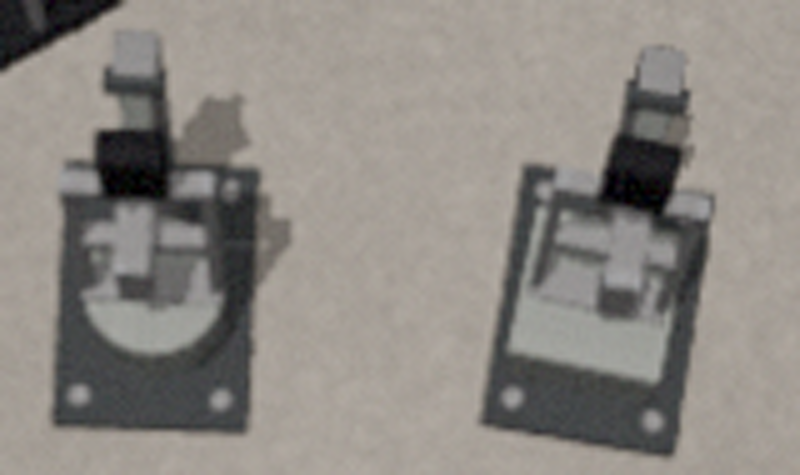

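View pics/cscene.png

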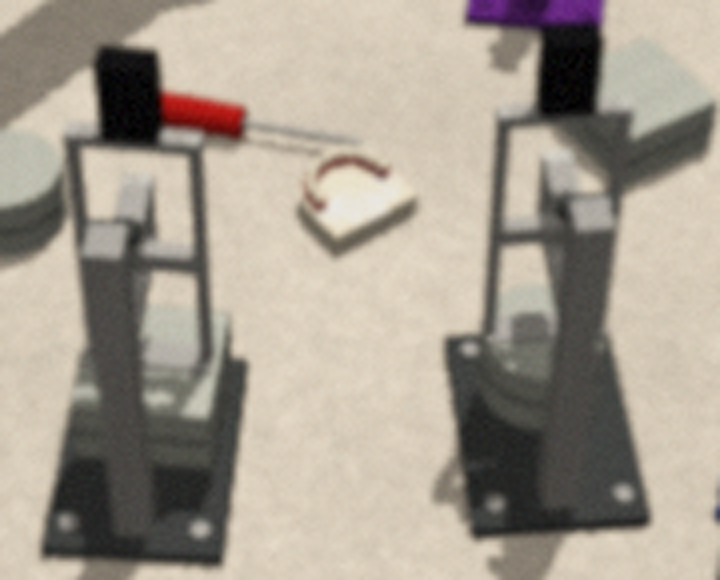

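The crop confirms it: the round flask hangs on the hook at top-left (grip top (281.5,162.5), scene (361.8,267.2)), where its disc outline is visible below the frame. The carrier at top (382,164) holds a square flask and stays. Next I compute the poses.

```bash
python3 - <<'E'
from h import *
t=cap("top");s=cap("scene")
x,e=tri([(t,(281.5,162.5)),(s,(361.8,267.2))]);print("grip",x,e)
x2,e=tri([(t,(382.6,164.5)),(s,(251.8,273.7))]);print("gripB",x2,e)
print("on z .268",plane(t,(281.5,162.5),.268),plane(s,(361.8,267.2),.268))
f=lambda a:(a[0]/5+255-.4,a[1]/5+130-.4)
P={k:plane(t,f(v),.01)[:2] for k,v in dict(bl=(78,395),br=(220,400),tr=(232,188),cbl=(55,425),cbr=(247,432),ctr=(260,170)).items()}
for k in P:print(k,P[k].round(4))
an=lambda a,b:np.degrees(np.arctan2(*(P[b]-P[a])[::-1]))
print("yaw",an('br','tr'),an('br','bl')-90,an('cbr','ctr'),an('cbr','cbl')-90)
g=lambda a:(a[0]/4+220-.4,a[1]/4+250-.4)
q=[plane(s,g(a),.01)[:2] for a in((470,348),(495,503),(624,492),(477,533),(646,521))]
for a,b in((0,1),):print("sc yaw",np.degrees(np.arctan2(*(q[b]-q[a])[::-1])),)
print(np.round(q,4))
# crosspiece ends in scene, z .243
E
```

```text
grip [0.59170454 0.21100764 0.26645405] [np.float64(0.001728109250175205), np.float64(0.0017281092501751872)]
gripB [ 0.58079556 -0.00427833  0.26626005] [np.float64(0.0014307399644674596), np.float64(0.0014307399644674563)]
on z .268 [0.59081179 0.20923341 0.268     ] [0.59353324 0.21223351 0.268     ]
bl [0.5519 0.2535]
br [0.5472 0.1816]
tr [0.6587 0.1729]
cbl [0.5367 0.2654]
cbr [0.5302 0.1684]
ctr [0.6679 0.1583]
yaw -4.484641692072495 -3.7776144517641796 -4.198115520413964 -3.835452010935782
sc yaw -3.7771590100354784
[[0.5458 0.1837]
 [0.6573 0.1763]
 [0.6609 0.2489]
 [0.6753 0.1627]
 [0.6816 0.2561]]
```

Request:
step_arm:
  targets: "-1 1 -3 0;-1.5 1.5 -3 0;-2.5 2.5 -2 0;-2.5 2.5 -2 0;-2.5 2.5 -1.5 0;-2.5 2.5 -1.5 0;-2.5 2.5 -1 0;-2.5 2.5 -1 0;-2.5 2.5 0 0;-2.5 2.5 0 0;-2.5 2.5 0 0;-2.5 2.5 0 0"
  claw: 6

```text
time_s: 1.3
tcp_pos: [0.3828, -0.2256, 0.3729]
ee_rot: [[-0.933, -0.36, 0.001], [-0.36, 0.933, -0.0], [-0.001, -0.0, -1.0]]
wrist_force: [1.2, 0.0, -0.9]
gripper_width: 0.691
gripper_force: 0.0
```

Request:
step_arm:
  targets: "-2.5 2.5 0 0;-2.5 2.5 0 0;-2.5 2.5 0 0;-2.5 2.5 0 0;-2.5 2.5 0 0;-2.5 2.5 0 0;-2.5 2.5 0 0;-2.5 2.5 0 0;-2.5 2.5 0 0;-2.5 2 0 0;-2.5 1.5 0 0;-2 1 0 0"

```text
time_s: 2.3
tcp_pos: [0.5612, 0.1332, 0.3722]
ee_rot: [[-0.932, -0.362, -0.0], [-0.362, 0.932, 0.0], [0.0, 0.0, -1.0]]
wrist_force: [0.2, -0.6, 0.1]
gripper_width: 0.687
gripper_force: 0.0
```

Request:
step_arm:
  targets: "0 0 0 -6.5;0 0 0 -6.5;0 0 0 -6.5;0 0 0 -6.5;0 0 0 -6.5;0 0 0 -6.5;0 0 0 -6.5;0 0 0 -6.5;0 0 0 -6.5;0 0 0 -6.5;0 0 0 0;0 0 0 0"

```text
time_s: 3.3
tcp_pos: [0.5604, 0.1309, 0.3725]
ee_rot: [[-0.07, -0.998, -0.0], [-0.998, 0.07, -0.0], [0.0, 0.0, -1.0]]
wrist_force: [0.4, 1.2, -0.6]
gripper_width: 0.688
gripper_force: 0.0
```

```bash
cat > go.py <<'E'
import sys
from h import *
s=sense();R=np.array(s["ee_rot"]);p=np.array(s["tcp_pos"])
print("t",s["time_s"],"tcp",p.round(4),"yaw y",np.degrees(np.arctan2(R[1,1],R[0,1])).round(2),"tilt",R[:,2].round(3),"F",np.round(s["wrist_force"],2),"w",s["gripper_width"],s["gripper_force"])
if len(sys.argv)>3: print("tool delta cm",(R.T@(np.array(list(map(float,sys.argv[1:4])))-p)*100).round(2))
E
python3 go.py 0.592 0.211 0.249; python3 -c "
from h import *
c=cap('wrist','pics/w1.png')
print(proj(c,[[.592,.211,.293],[.592,.211,.268]]))"
```

```text
t 3.3 tcp [0.5604 0.1309 0.3725] yaw y 175.96 tilt [-0. -0. -1.] F [ 0.4   1.16 -0.57] w 0.687976311684171 0.0
tool delta cm [-8.21 -2.59 12.35]
[[289.33258632 363.07890308]
 [292.44637286 344.88829743]]
```

View pics/w1.png

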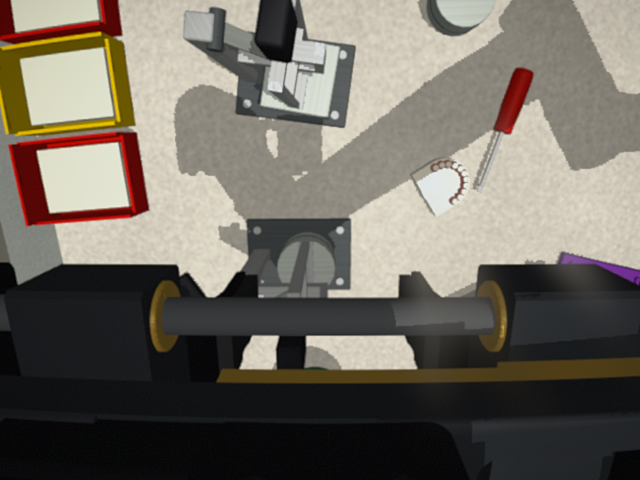

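Wrist view: the black grip of the round carrier is at (290,350), where my estimate projects (289–292, 345–363). I go over it and descend.

Request:
step_arm:
  targets: "-2 -0.6 0 0;-2 -0.7 0 0;-2.2 -0.7 0 0;-2 -0.6 0 0;0 0 2 0;0 0 2 0;0 0 2 0;0 0 2 0;0 0 0 0;0 0 0 0"

```text
time_s: 4.18
tcp_pos: [0.5918, 0.2107, 0.2919]
ee_rot: [[-0.069, -0.998, -0.002], [-0.998, 0.069, -0.002], [0.002, 0.002, -1.0]]
wrist_force: [-0.0, -0.1, 0.0]
gripper_width: 0.69
gripper_force: 0.0
```

```bash
python3 go.py 0.592 0.211 0.249; python3 -c "
from h import *
c=cap('wrist');cv2.imwrite('pics/w2.png',c['frame'][200:480])
print(proj(c,[[.592,.211,.293],[.592,.211,.243]]))"
```

```text
t 4.1833 tcp [0.5918 0.2107 0.2919] yaw y 176.06 tilt [-0.002 -0.002 -1.   ] F [-0.01 -0.11  0.01] w 0.6901252118797054 0.0
tool delta cm [-0.04 -0.02  4.29]
[[326.81256793 294.8434687 ]
 [326.95999458 260.75624346]]
```

View pics/w2.png

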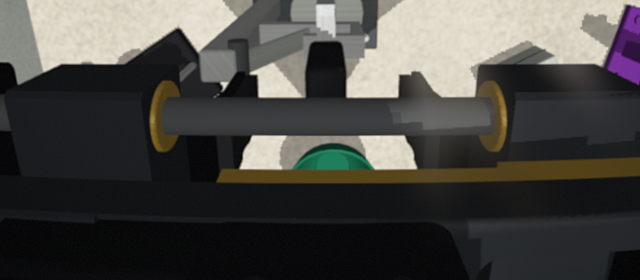

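The grip is at (326,250) in the full frame, centred between the fingers (240–415). I descend and close.

Request:
step_arm:
  targets: "0 0 1.5 0;0 0 1.5 0;0 0 1.3 0;0 0 0 0;0 0 0 0"

```text
time_s: 4.65
tcp_pos: [0.5926, 0.211, 0.2509]
ee_rot: [[-0.068, -0.998, 0.002], [-0.998, 0.068, 0.0], [-0.0, -0.002, -1.0]]
wrist_force: [-0.2, 0.4, 0.1]
gripper_width: 0.688
gripper_force: 0.0
```

Request:
step_arm:
  targets: "0 0 0 0;0 0 0 0;0 0 0 0;0 0 0 0;0 0 0 0;0 0 0 0;0 0 0 0;0 0 0 0"
  claw: 0

```text
time_s: 5.32
tcp_pos: [0.5922, 0.211, 0.2496]
ee_rot: [[-0.067, -0.998, 0.001], [-0.998, 0.067, -0.0], [-0.0, -0.001, -1.0]]
wrist_force: [-0.8, -0.0, 0.8]
gripper_width: 0.205
gripper_force: 30.0
```

Request:
step_arm:
  targets: "0 0 -0.2 0;0 0 -0.2 0;0 -0.4 0 0;0 -0.4 0 0;0 -0.4 0 0;0 -0.4 0 0;0 -0.4 0 0;0 -0.4 0 0;0 -0.4 0 0;0 -0.4 0 0;0 -0.2 0 0;0 0 0 0"

```text
time_s: 6.32
tcp_pos: [0.6224, 0.2079, 0.2522]
ee_rot: [[-0.068, -0.998, -0.011], [-0.998, 0.068, -0.003], [0.004, 0.011, -1.0]]
wrist_force: [-8.5, 0.7, -3.7]
gripper_width: 0.223
gripper_force: 30.5
```

```bash
python3 go.py; python3 -c "
from h import *
s=cap('scene');t=cap('top')
cv2.imwrite('pics/push.png',np.hstack([cv2.resize(s['frame'][240:390,310:410],None,fx=4,fy=4,interpolation=2),cv2.resize(t['frame'][130:230,245:312],None,fx=6,fy=6,interpolation=2)[:600,:400]]))"
```

```text
t 6.3167 tcp [0.6224 0.2079 0.2522] yaw y 176.12 tilt [-0.011 -0.003 -1.   ] F [-8.51  0.69 -3.71] w 0.22266063819504708 30.453284160612384
```

View pics/push.png

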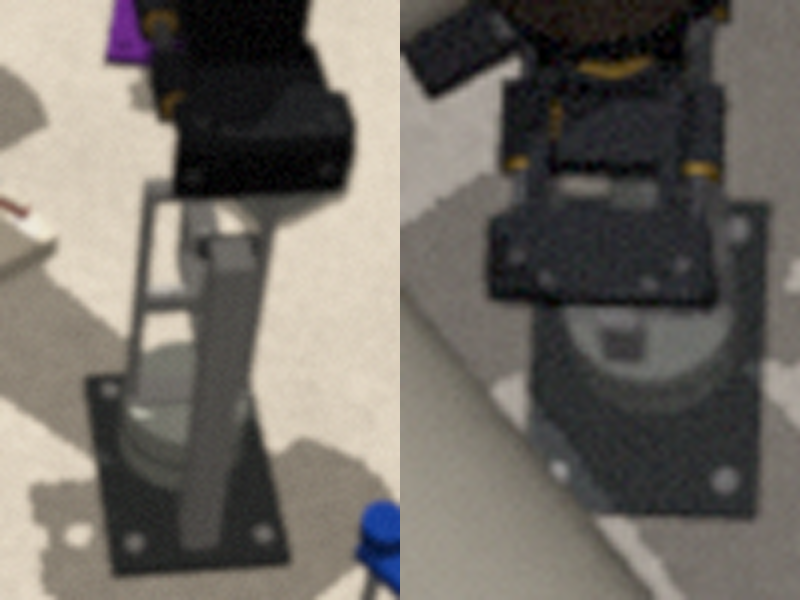

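```bash
python3 - <<'E'
from h import *
t=cap("top")
h=np.array([.592,.211]);a=np.radians(-4);X=np.array([np.cos(a),np.sin(a)])
for n,u in(("before",(284.9,200.6)),("now top edge",(285.4,192.9)),("now bot edge",(285.4,197.9))):
    for z in(.076,.030): print(n,z,((plane(t,u,z)[:2]-h)@X).round(4))
# top-view sizes
print(proj(t,[[.56,.2,.076],[.57,.2,.076]]))
m=sense();print(m["moment"],m["wrist_force"])
E
```

```text
before 0.076 -0.0369
before 0.03 -0.0255
now top edge 0.076 -0.0175
now top edge 0.03 -0.0056
now bot edge 0.076 -0.0301
now bot edge 0.03 -0.0185
[[290.09430859 198.51813291]
 [290.00975714 194.52591583]]
[ 0.44088844  4.08252354 -0.00690635] [-8.50736887  1.71317158 -3.79766103]
```

```bash
python3 - <<'E'
from h import *
s=cap("scene");t=cap("top")
h=np.array([.592,.211]);a=np.radians(-4);X=np.array([np.cos(a),np.sin(a)]);Y=np.array([-X[1],X[0]])
W=lambda x,y,z:[*(h+x*X+y*Y),z]
I=cv2.imread("pics/scene0.png")
pts=[W(x,y,z) for x in(54,76) for y in(-11,11) for z in(10,232)]
pts=[W(x/1e3,y/1e3,z/1e3) for x in(54,76) for y in(-8,8) for z in(10,232)]
sc=5;im=cv2.resize(I[240:390,310:410],None,fx=sc,fy=sc,interpolation=2)
for p in proj(s,pts): cv2.circle(im,tuple(int(v) for v in ((p-[310,240])+.5)*sc),4,(0,0,255),-1)
T=cv2.imread("pics/top0.png");im2=cv2.resize(T[130:230,255:315],None,fx=5,fy=5,interpolation=2)
for p in proj(t,pts): cv2.circle(im2,tuple(int(v) for v in ((p-[255,130])+.5)*5),3,(0,0,255),-1)
im=im[:600,:500];im2=cv2.copyMakeBorder(im2,0,100,0,0,0)
cv2.imwrite("pics/post.png",np.hstack([im,im2]))
E
```

```text
(no output)
```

View pics/post.png

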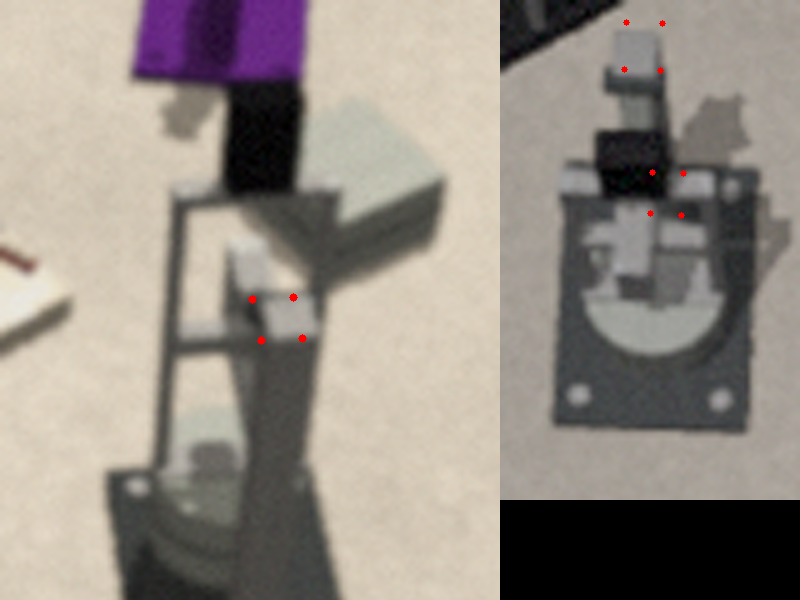

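Request:
step_arm:
  targets: "0 0.4 0 0;0 0 0 0;0 0 0 0"

```text
time_s: 6.82
tcp_pos: [0.6191, 0.2084, 0.2519]
ee_rot: [[-0.067, -0.998, -0.008], [-0.998, 0.067, -0.002], [0.003, 0.008, -1.0]]
wrist_force: [-7.0, 1.2, -6.1]
gripper_width: 0.223
gripper_force: 29.8
```

```bash
python3 go.py;python3 -c "
from h import *
print(sense()['moment'])"
```

```text
t 6.8167 tcp [0.6191 0.2084 0.2519] yaw y 176.13 tilt [-0.008 -0.002 -1.   ] F [-7.04  1.15 -6.15] w 0.22277602473012575 29.818877859797794
[0.34823976 2.88983813 0.00328068]
```

Request:
step_arm:
  targets: "0 0.4 0 0;0 0 0 0;0 0 0 0"

```text
time_s: 7.07
tcp_pos: [0.6161, 0.2088, 0.2522]
ee_rot: [[-0.068, -0.998, -0.005], [-0.998, 0.068, -0.002], [0.002, 0.005, -1.0]]
wrist_force: [-5.1, -0.4, -7.5]
gripper_width: 0.208
gripper_force: 29.5
```

```bash
python3 go.py;python3 -c "
from h import *
print(sense()['moment'])"
```

```text
t 7.0667 tcp [0.6161 0.2088 0.2522] yaw y 176.13 tilt [-0.005 -0.002 -1.   ] F [-5.15 -0.37 -7.45] w 0.20785910180439643 29.535002622742468
[0.11280277 2.39708867 0.01626124]
```

Request:
step_arm:
  targets: "0 0.4 0 0;0 0 0 0;0 0 0 0"

```text
time_s: 7.32
tcp_pos: [0.6129, 0.2092, 0.2529]
ee_rot: [[-0.067, -0.998, -0.003], [-0.998, 0.067, -0.001], [0.001, 0.002, -1.0]]
wrist_force: [-3.5, 0.2, -7.9]
gripper_width: 0.207
gripper_force: 29.8
```

```bash
python3 go.py;python3 -c "
from h import *
print(sense()['moment'])"
```

```text
t 7.3167 tcp [0.6129 0.2092 0.2529] yaw y 176.13 tilt [-0.003 -0.001 -1.   ] F [-3.53  0.2  -7.89] w 0.20713727001090573 29.75796539336443
[ 0.08758592  2.18383168 -0.01109797]
```

```bash
python3 - <<'E'
from h import *
s=cap("scene");t=cap("top")
h=np.array([.592,.211]);a=np.radians(-4);X=np.array([np.cos(a),np.sin(a)]);Y=np.array([-X[1],X[0]])
def L(c,u,z):
    d=plane(c,u,z)[:2]-h;return np.round([d@X*1e3,d@Y*1e3],1)
for u,z,n in(((351.6,361),.03,"bottom arc"),((341,350.5),.03,"left low"),((340.3,347),.076,"left"),((360.3,376),.01,"postbase")):print(n,L(s,u,z))
I=s["frame"];T=t["frame"]
im=cv2.resize(I[315:385,325:385],None,fx=8,fy=8,interpolation=2)
im2=cv2.resize(T[135:205,262:310],None,fx=8,fy=8,interpolation=2)
im=im[:560,:400];cv2.imwrite("pics/flask.png",np.hstack([im,im2])[:, :784])
E
```

```text
bottom arc [45.2 -9.7]
left low [ 14.1 -29.5]
left [ 41.1 -36.8]
postbase [72.3  7.1]
```

View pics/flask.png

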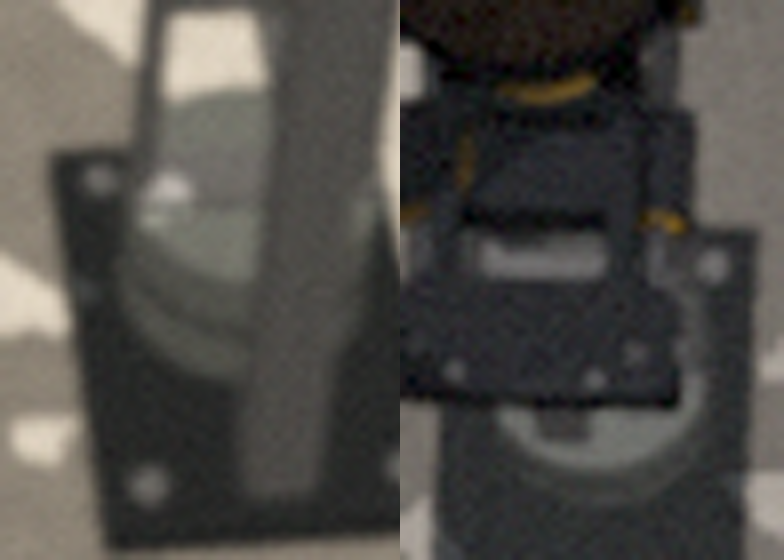

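The flask's far edge seems to meet the post as the carrier tilts slightly in the jaws. I push further so the rung clears the nose, then lift.

Request:
step_arm:
  targets: "0 -0.4 0 0;0 -0.4 0 0;0 -0.4 0 0;0 -0.3 0 0;0 0 0 0"

```text
time_s: 7.83
tcp_pos: [0.6272, 0.208, 0.2542]
ee_rot: [[-0.067, -0.998, -0.005], [-0.998, 0.067, -0.001], [0.002, 0.005, -1.0]]
wrist_force: [-8.9, 0.8, -1.5]
gripper_width: 0.233
gripper_force: 30.8
```

Request:
step_arm:
  targets: "0 0 -0.4 0;0 0 -0.4 0;0 0 -0.4 0;0 0 0 0"

```text
time_s: 8.17
tcp_pos: [0.6262, 0.2081, 0.2641]
ee_rot: [[-0.068, -0.998, -0.008], [-0.998, 0.068, -0.002], [0.002, 0.008, -1.0]]
wrist_force: [-7.6, 1.1, -7.4]
gripper_width: 0.234
gripper_force: 30.3
```

Request:
step_arm:
  targets: "0 0 -0.4 0;0 0 -0.4 0;0 0 -0.2 0;0 0 0 0"

```text
time_s: 8.5
tcp_pos: [0.6261, 0.2081, 0.2739]
ee_rot: [[-0.068, -0.998, -0.008], [-0.998, 0.068, -0.002], [0.003, 0.008, -1.0]]
wrist_force: [-8.2, 0.8, -7.1]
gripper_width: 0.231
gripper_force: 30.3
```

Request:
step_arm:
  targets: "0 0 -0.5 0;0 0 -0.5 0;0 0 -0.5 0;0 0 -0.5 0;0 0 -0.4 0;0 0 0 0;0 0 0 0"

```text
time_s: 9.08
tcp_pos: [0.6266, 0.2081, 0.2984]
ee_rot: [[-0.068, -0.998, -0.007], [-0.998, 0.068, -0.002], [0.002, 0.007, -1.0]]
wrist_force: [-8.5, 0.3, -7.2]
gripper_width: 0.234
gripper_force: 30.5
```

```bash
python3 go.py; python3 -c "
from h import *
s=cap('scene');t=cap('top')
cv2.imwrite('pics/lift.png',np.hstack([cv2.resize(s['frame'][240:390,310:410],None,fx=4,fy=4,interpolation=2),cv2.resize(t['frame'][130:230,245:312],None,fx=6,fy=6,interpolation=2)[:600,:400]]))"
```

```text
t 9.0833 tcp [0.6266 0.2081 0.2984] yaw y 176.13 tilt [-0.007 -0.002 -1.   ] F [-8.53  0.28 -7.17] w 0.23438909278678824 30.458408594713546
```

View pics/lift.png

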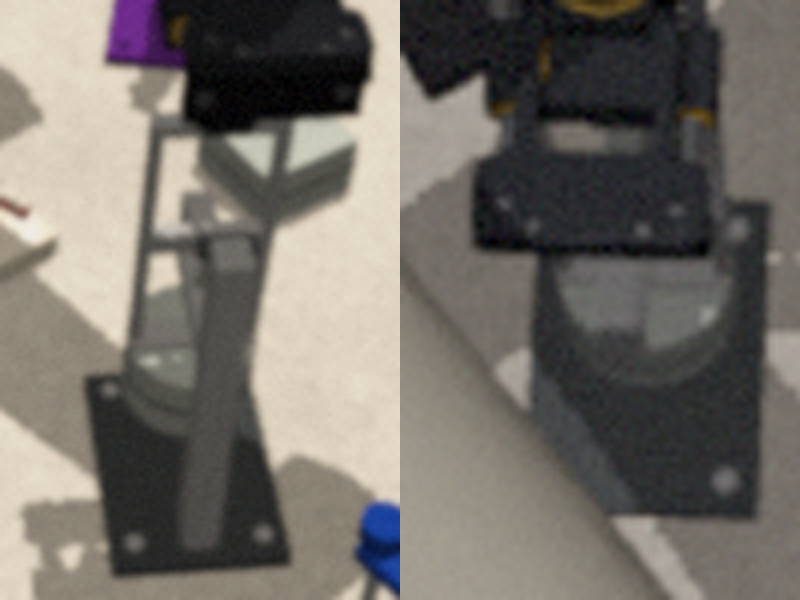

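The carrier has risen with the gripper and the rung is above the nose. I retract.

Request:
step_arm:
  targets: "0 0.4 0 0;0 0.6 0 0;0 0.8 0 0;0 0.8 0 0;0 0 0 0"

```text
time_s: 9.6
tcp_pos: [0.6038, 0.2107, 0.3023]
ee_rot: [[-0.067, -0.998, 0.007], [-0.998, 0.067, 0.002], [-0.003, -0.007, -1.0]]
wrist_force: [0.0, -0.8, -5.1]
gripper_width: 0.207
gripper_force: 30.0
```

Request:
step_arm:
  targets: "0 0.8 0 0;0 0.8 0 0;0 0.8 0 0;0 0.8 0 0;0 0.8 0 0;0 0.8 0 0;0 0 0 0"

```text
time_s: 10.18
tcp_pos: [0.5534, 0.2134, 0.3]
ee_rot: [[-0.067, -0.998, -0.001], [-0.998, 0.067, 0.0], [-0.0, 0.001, -1.0]]
wrist_force: [1.4, -0.9, -5.9]
gripper_width: 0.202
gripper_force: 30.0
```

Request:
step_arm:
  targets: "0 0.8 0 0;0 0.8 0 0;0 0.8 0 0;0 1 0 0;0 1 0 0;0 1 0 0;0 1 0 0;0 0 0 0"

```text
time_s: 10.85
tcp_pos: [0.489, 0.2176, 0.2999]
ee_rot: [[-0.066, -0.998, -0.001], [-0.998, 0.066, 0.0], [-0.0, 0.001, -1.0]]
wrist_force: [-0.2, -1.1, -5.2]
gripper_width: 0.204
gripper_force: 30.0
```

Request:
step_arm:
  targets: "0 0 -1 0;0 0 -1.5 0;0 0 -1.5 0;0.5 0 -1 0;1 0 0 0;1.5 0 0 0;2 0 0 0;2.5 0 0 0;2.5 0 0 0;2.5 0 0 0;2.5 0 0 0;2.5 0 0 0"

```text
time_s: 11.85
tcp_pos: [0.478, 0.0404, 0.3485]
ee_rot: [[-0.068, -0.998, -0.003], [-0.998, 0.068, -0.001], [0.001, 0.002, -1.0]]
wrist_force: [0.5, -0.3, -5.4]
gripper_width: 0.206
gripper_force: 30.0
```

Request:
step_arm:
  targets: "2.5 0 0 0;2.5 0 0 0;2.5 0 0 0;2.5 0 0 0;2.5 0 0 0;2.5 0 0 0;2.5 0 0 0;2 0 0 0;1.5 0 0 0;1 0 0 0;0.5 0 0 0;0 0 0 0"

```text
time_s: 12.85
tcp_pos: [0.4634, -0.1823, 0.3489]
ee_rot: [[-0.069, -0.998, -0.002], [-0.998, 0.069, 0.0], [-0.0, 0.002, -1.0]]
wrist_force: [0.2, 1.1, -5.8]
gripper_width: 0.207
gripper_force: 30.0
```

```bash
python3 go.py .483 -.245 .225; python3 - <<'E'
from h import *
w=cap("wrist","pics/w3.png");print(proj(w,[[.483,-.245,.006]]))
for n in("wrist","scene","top"):
    c=cap(n);m=cv2.inRange(cv2.cvtColor(c["frame"],cv2.COLOR_BGR2HSV),(8,100,60),(22,255,255))
    q=max(cv2.findContours(m,0,2)[0],key=cv2.contourArea);a=cv2.minAreaRect(q)
    print(n,a,[plane(c,p,.006)[:2].round(3).tolist() for p in cv2.boxPoints(a)])
    m=cv2.inRange(c["frame"],(0,0,0),(45,45,45))
E
```

```text
t 12.85 tcp [ 0.4634 -0.1823  0.3489] yaw y 176.02 tilt [-0.002  0.    -1.   ] F [ 0.21  1.14 -5.77] w 0.20692040552832341 29.988380866125226
tool delta cm [ 6.12 -2.41 12.39]
[[307.85731025 141.84035729]]
wrist ((308.9189147949219, 142.0135040283203), (115.07929229736328, 115.24369049072266), 80.53767395019531) [[0.557, -0.305], [0.42, -0.317], [0.404, -0.18], [0.549, -0.166]]
scene ((155.55242919921875, 337.8355712890625), (43.37990188598633, 64.18990325927734), 81.11934661865234) [[0.423, -0.339], [0.409, -0.183], [0.549, -0.16], [0.559, -0.304]]
top ((478.60870361328125, 244.33363342285156), (25.652271270751953, 36.214969635009766), 82.56858825683594) [[0.474, -0.223], [0.483, -0.316], [0.418, -0.319], [0.408, -0.227]]
```

View pics/w3.png

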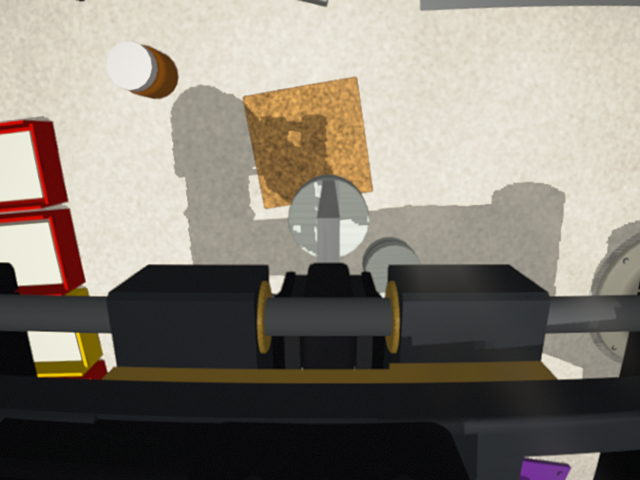

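Wrist view: mat at (309,142), on my estimate (308,142). The flask is at (329,215), still held on the centreline. I move over the mat and lower.

Request:
step_arm:
  targets: "1 -0.4 0 0;1.5 -0.6 0 0;1.5 -0.6 0 0;1.5 -0.6 0 0;0.5 -0.2 0 0;0 0 1 0;0 0 2 0;0 0 2 0;0 0 2 0;0 0 2 0;0 0 1 0;0 0 0 0"

```text
time_s: 14.05
tcp_pos: [0.4821, -0.2414, 0.2462]
ee_rot: [[-0.067, -0.998, -0.007], [-0.998, 0.067, 0.003], [-0.002, 0.007, -1.0]]
wrist_force: [-0.5, 1.4, -5.6]
gripper_width: 0.203
gripper_force: 30.0
```

Request:
step_arm:
  targets: "0 0 0.4 0;0 0 0.4 0;0 0 0.4 0;0 0 0.3 0;0 0 0 0;0 0 0 0"

```text
time_s: 14.55
tcp_pos: [0.4841, -0.2429, 0.2347]
ee_rot: [[-0.067, -0.998, 0.0], [-0.998, 0.067, -0.0], [0.0, -0.0, -1.0]]
wrist_force: [0.2, 0.2, -5.3]
gripper_width: 0.203
gripper_force: 30.0
```

```bash
python3 go.py .482 -.243 .225; python3 - <<'E'
from h import *
s=cap('scene');w=cap('wrist')
cv2.imwrite('pics/mat.png',np.hstack([cv2.resize(s['frame'][220:380,90:220],None,fx=3.5,fy=3.5,interpolation=2)[:480,:400],w['frame'][:,160:560]]))
E
```

```text
t 14.55 tcp [ 0.4841 -0.2429  0.2347] yaw y 176.13 tilt [ 0. -0. -1.] F [ 0.17  0.19 -5.26] w 0.20271006555129872 29.999706968665123
tool delta cm [0.03 0.21 0.97]
```

Request:
step_arm:
  targets: "0 0 0.2 0;0 0 0.2 0;0 0 0.2 0;0 0 0.1 0;0 0 0 0;0 0 0 0"

```text
time_s: 15.15
tcp_pos: [0.4841, -0.2428, 0.2274]
ee_rot: [[-0.067, -0.998, -0.0], [-0.998, 0.067, 0.0], [-0.0, 0.0, -1.0]]
wrist_force: [-0.0, -0.5, -5.5]
gripper_width: 0.203
gripper_force: 30.0
```

Request:
step_arm:
  targets: "0 0 0.1 0;0 0 0.1 0;0 0 0.1 0;0 0 0 0;0 0 0 0"

```text
time_s: 15.57
tcp_pos: [0.4844, -0.2433, 0.2271]
ee_rot: [[-0.067, -0.998, 0.002], [-0.998, 0.067, -0.002], [0.002, -0.002, -1.0]]
wrist_force: [-2.2, 1.5, 6.7]
gripper_width: 0.206
gripper_force: 30.0
```

Contact with the mat: the wrist force turned upward. I ease off and release.

Request:
step_arm:
  targets: "0 0 -0.1 0;0 0 0 0;0 0 0 0"

```text
time_s: 15.82
tcp_pos: [0.4844, -0.2433, 0.2271]
ee_rot: [[-0.067, -0.998, 0.001], [-0.998, 0.067, -0.001], [0.001, -0.002, -1.0]]
wrist_force: [-2.2, -0.3, 6.4]
gripper_width: 0.207
gripper_force: 30.0
```

Request:
step_arm:
  targets: "0 0 0 0;0 0 0 0;0 0 0 0;0 0 0 0;0 0 0 0;0 0 0 0"
  claw: 5

```text
time_s: 16.32
tcp_pos: [0.4843, -0.2428, 0.2253]
ee_rot: [[-0.067, -0.998, -0.0], [-0.998, 0.067, 0.0], [-0.0, 0.0, -1.0]]
wrist_force: [0.6, 0.2, -0.0]
gripper_width: 0.541
gripper_force: 0.0
```

Request:
step_arm:
  targets: "0 0 -1 0;0 0 -2 0;0 0 -3 0;0 0 -3 0;0 0 -3 0;0 0 -2 0;0 0 0 0;0 0 0 0;0 0 0 0"

```text
time_s: 17.07
tcp_pos: [0.4838, -0.2426, 0.3651]
ee_rot: [[-0.068, -0.998, -0.001], [-0.998, 0.068, 0.001], [-0.001, 0.001, -1.0]]
wrist_force: [0.1, 0.1, -0.6]
gripper_width: 0.572
gripper_force: 0.0
```

```bash
python3 go.py; python3 - <<'E'
from h import *
s=cap('scene');w=cap('wrist')
for z in(.294,.05):print(proj(w,[[.4835,-.243,z]]),proj(s,[[.4835,-.243,z]]))
cv2.imwrite('pics/mat2.png',np.hstack([cv2.resize(s['frame'][220:400,90:400],None,fx=1.6,fy=1.6,interpolation=2)[:288,:496],w['frame'][100:388,190:490]]))
E
```

```text
t 17.0667 tcp [ 0.4838 -0.2426  0.3651] yaw y 176.13 tilt [-0.001  0.001 -1.   ] F [ 0.09  0.05 -0.57] w 0.5718685967606979 0.0
[[327.45842943 248.63315615]] [[129.44396106 241.89122257]]
[[327.38517254 194.08062084]] [[153.27563277 323.91626867]]
```

View pics/mat2.png

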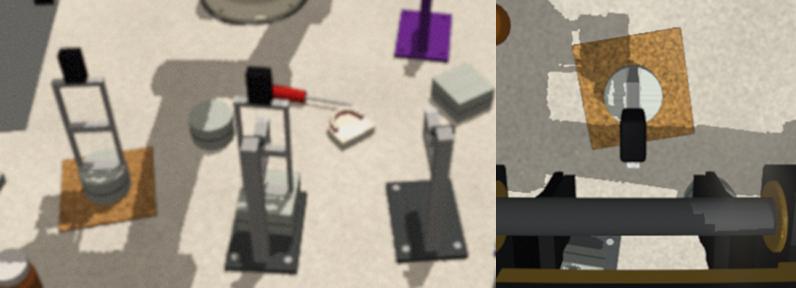

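The picture shows the round-flask carrier standing upright at the mat's centre (scene crop (105,185)), the square one still on its hook, and the fingers clear. I hand the job in.

```bash
python3 -c "
from h import *
print(r.finish_job())"
```

```text
the job is handed in; nothing more can be done
None
```

I took the round-flask carrier off its hook and left it released and upright near the middle of the cork mat, with the square-flask carrier still on its hook; the job is handed in, and no verdict was returned.

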